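# Load the coffee caddy and lift it level

## Robot

A 6-joint arm with a two-finger parallel gripper is mounted at the origin on the work surface. World frame = base frame: x ahead of the robot, y to its left, z up, the work surface at z = 0. Lengths are in m, angles in rad, forces in N, time in s.
With the tool pointing down it reaches from about 0.35 to 0.775 m from the base axis. Payload 5.5 kg.
Tool frame: the origin (TCP) lies at the very end of the fingers, on their centre line; the grasp point (between the pads) lies 19 mm behind it; z points along the fingers, y is the direction in which the jaws open and shut (so a half turn about z gives the same grasp; the last joint's range is limited). The gripper opens to 85 mm and grips with 20 to 120 N. Pads are 22 mm wide; open, the fingers measure 114 mm over their backs; the gripper's body (76 mm by 85 mm) begins 54 mm behind the grasp point. The pads swing forward as they close: fully open they stand 13 mm farther back than shut.
Start: joints at [-1.434, 0.313, 0.046, 1.304, 0, 1.431], TCP at [0.157, -0.553, 0.231] pointing down, gripper open.
Joint ranges: [-2.76, 2.76], [-0.86, 1.69], [-1.03, 1.26], [-2.2, 2.34], [-1.47, 1.5], [-3.14, 3.14]. Speed limits (rad/s): [2.57, 2.57, 3.14, 3.14, 3.14, 3.14].

## Interface

Orientations are given as a unit quaternion [w, x, y, z].
In Python, from workcell import get_state, vision, workorder, silhouettes, tip_of gives the robot as it stands.
- The arm moves only by the shell command python3 -m inch 'ROWS' [FORCE]. ROWS is JSON, a list of rows, each a list of 7 numbers: the shift along the tool's x, y, z in cm, then the turn, a rotation vector about the tool's x, y, z in degrees, then the finger opening in cm, from 0 to 8.54. In form: [[dx, dy, dz, rx, ry, rz, hand], ...]. A call has 1 to 5 rows; each row shifts and turns the commanded pose from where the row before left it, along the tool's axes as they then stand; what a row does not reach is not made up. A row lasts 1/10 s, in which the tool goes at most 50 mm and 8.59 degrees, less where a joint would pass 70% of its speed; a pose out of reach is approached as far as the arm can. A call with a gripper value outside its range is refused whole. The fingers move at their own pace and stop on an object; FORCE is the grip in N (left out, the last holds). Time passes only in rows, so rows that do not move let the fingers close. It gives the time, the measured TCP pose, the force and the opening at its end, in the units of the state.
- get_state(): the state, without advancing time (a new reading comes with each control period).
- vision.read_camera(name): name is "side" or "top" or "wrist"; returns a dict with "pixels" (400x640x3 uint8, red, green, blue), "depth" (400x640 float32, m along the optical axis (not along the pixel's ray), 0 where there is no reading), "mtx" (3x3 intrinsics, pixels), "T" (4x4, takes a point from camera to world coordinates); the wrist camera has in their place "tool_from_camera" (4x4, takes a point from camera to tool coordinates, whose origin is the TCP and whose axes are the flange's). Camera axes: x right, y up, looking along -z (the intrinsics and any distortion apply to the point x, -y, -z); pixel columns grow to the right and rows downward; lengths in m; the calibration is good to about 2 mm. A picture is of the moment at which its call begins: read the wrist's pose just before it.
- workorder.hand_in(): hands the job in, once; it reports no verdict.
Trained networks look in a picture, given as the dict that the camera call returned (one of the last four; its "shot" number tells which), for a name from the list of things; names that differ only in an ending like _2 or _b are one class to them, and where a whole thing is asked for, a point or a joint stands for the part that bears it (a point fixed in the world has none). Each returns a list of dicts, best first, with "confidence" (0 to 1); they miss things now and then, are a little off and sometimes report something else, mostly with a low value. They report only what shows in the picture. A call takes as long as a camera call. They do not tell look-alikes from the thing itself.
- silhouettes(picture, label): "mask" (400x640 bool, what is visible of it) and "location" ([column, row] in pixels, amid what is visible of it).
- tip_of(picture, label): "location" ([column, row] in pixels: a listed point, or the origin of a listed thing).
The state is a dict: "clock": time; "joint_pos": joint angles; "qvel": joint speeds; "tau": joint torques, N m; "tcp_pos": TCP position; "orientation": TCP orientation; "wrist_force": force on the tool from outside, world axes, zero at the start; "ft_torque": the same for the moment, N m; "finger_gap": finger opening in m.
Only numpy, scipy, OpenCV 4.12 (cv2) and the standard library are available. Lean on these libraries where they do the work, as an engineer would, in place of code of your own. Each camera call takes 0.05 s, during which the arm holds its last target.

## Task

Get the wooden coffee caddy ready to carry to the meeting: take the green-lidded canister from the round tray, seat it fully home in the caddy's empty square well and let go of it, with the caddy still standing on the counter. Then grip the caddy by its dark cross-bar handle, lift it about ten centimetres clear of the counter and finish while still holding it there in the air, steady and level, with both canisters seated in their wells. Leave everything else where it stands.

Things in the scene. Friction and masses are not known exactly. Their poses are not given: they have to be found in the camera images.
- green_can_mid (a point): centre (half-way up) of the canister to load: white, square, 50 x 50 mm across and 100 mm tall, with a bright green lid (top 19 mm) and a foot stepped in by 2 mm a side over the lowest 6 mm; about 150 g; stands upright and loose on the round tray, whose floor is 4 mm above the counter; x and y are square to its sides, z up; can be gripped across any two opposite sides. The blue-lidded one stands about 115 mm away from it, centre to centre
- blue_can_mid (a point): centre of a look-alike canister of the same shape and size with a blue lid, also on the round tray; to be left there
- orange_can_mid (a point): centre of a like canister with an orange lid, already seated in the caddy's other well; to stay seated
- well_empty (a point): centre of the mouth of the caddy's empty square well, on the top face of the caddy's base, 30 mm above the caddy's underside; the well is 53 x 53 mm and 22 mm deep with a 3 mm chamfer round its mouth, sides parallel to x and y of this point, z out of the well; x runs along the caddy's length, away from its handle. With a canister fully home the canister's centre is 28 mm above this point
- caddy: loose wooden coffee caddy standing on the counter; base 250 (along its x) x 104 (along its y) x 30 mm, a square well centred 80 mm from the middle at either end (the empty one on its +x side, the one with the orange-lidded canister on its -x side), and a bridge handle across the middle; origin at the centre of the underside, z up; about 0.4 kg empty and under 0.95 kg loaded, balanced at the handle once both canisters are in. Any yaw
- caddy_handle: centre of the caddy's dark wooden handle bar, fixed to the caddy 150 mm above its underside and parallel to the caddy's axes: 18 mm thick along x (grip it across this), 100 mm long along y, 26 mm high; two posts, 14 x 12 mm, hold it up 44 mm either side of the centre, free space between them under the bar. Seated canisters' tops are 108 mm above the caddy's underside, so 29 mm below the bar's lower edge
- tray: round green-rimmed serving tray with a pink floor, fixed on the counter, 290 mm across, rim 22 mm high; origin at the centre of its underside. A white paper cup of wooden stirrers (68 mm across, sticks to 120 mm high) is fixed on it 85 mm from the centre along its +y
- table: the grey counter, top at height 0; fixed
- milk_carton: white and blue milk carton, 70 x 70 x 197 mm, loose, origin at the centre of its underside; leave alone
- mug: blue mug, 80 mm across, 92 mm tall, handle to its +y, loose, origin at the centre of its underside; leave alone
- jam_jar: amber jar, 72 mm across, 115 mm tall, loose, origin at the centre of its underside; leave alone
- teaspoon: steel teaspoon, 140 mm long, lying loose on the counter near the robot; leave alone
There are look-alikes about, which are no part of the job. Leave any pink look-alike of the part that bears green_can_mid alone.

How it is judged:
On the way, in this order (a step that is already met when the one before it is completed fails the run):
1. the green-lidded canister is fully home in the empty well and let go, the caddy still standing on the counter (z of green_can_mid in the frame of well_empty between 0.022 and 0.032 m and horizontal distance between green_can_mid and well_empty below 0.006 m and angle between the z axis of green_can_mid and the z axis of well_empty, either way round below 0.06 rad and contact force between the fingers and green_can below 0.1 N and height (world z) of caddy below 0.006 m and angle between caddy's own z axis and vertical below 0.05 rad), for 0.3 s.
2. the caddy, held by its handle bar, hangs steady and level 6 to 15 cm above the counter (height (world z) of caddy between 0.06 and 0.15 m and angle between caddy's own z axis and vertical below 0.09 rad and contact force between the fingers and caddy_handle above 2 N and linear speed of caddy below 0.03 m/s), for 0.3 s.
At the end, for the whole second after the job is handed in: fingers hold the handle bar; caddy underside 6 to 15 cm above the counter, level within 5 degrees, slower than 3 cm/s; green and orange canisters in their wells (within 5 mm of full depth, 6 mm sideways); blue canister, carton, mug, jar and spoon within 3 cm of their starts (all of step 2 and angular speed of caddy below 0.15 rad/s and contact force between caddy and table below 0.1 N and contact force between caddy and tray below 0.1 N and z of green_can_mid in the frame of caddy between 0.05 and 0.063 m and x of green_can_mid in the frame of caddy between 0.074 and 0.086 m and y of green_can_mid in the frame of caddy between -0.006 and 0.006 m and z of orange_can_mid in the frame of caddy between 0.05 and 0.063 m and x of orange_can_mid in the frame of caddy between -0.086 and -0.074 m and distance of each of blue_can_mid, milk_carton, mug, jam_jar, teaspoon from where it was at the start of the episode below 0.03 m); the arm keeps its last pose, push and grip.
It fails at once if the caddy is tipped by more than 17 degrees (angle between caddy's own z axis and vertical above 0.3 rad).
It fails at once if the green-lidded canister is knocked over (tilted by more than 40 degrees) (angle between green_can_mid's own z axis and vertical above 0.7 rad).
It fails at once if the look-alike canister, milk carton, mug, jar or teaspoon is moved by more than 4 cm (distance of any of blue_can_mid, milk_carton, mug, jam_jar, teaspoon from where it was at the start of the episode above 0.04 m).
It also fails if it takes over 67 s, if anything falls off the work surface, if the arm or the gripper's body presses on something with over 40 N, if the wrist force passes 120 N, or if a joint passes its speed limit or range.

## Working session

There is one attempt and no reset: what is moved stays moved. The work goes in short steps, Python scripts to look and compute and a shell command to move; the robot and the scene stay as the last step left them, time stands still between calls to the robot, and variables do not carry over. Pictures are saved under pics/ and viewed, and the job is handed in when it is done.

```bash
ls; mkdir -p pics; python3 - <<'E'
from workcell import get_state, vision
import cv2
print(get_state())
for n in ["side","top","wrist"]:
    p=vision.read_camera(n); cv2.imwrite(f"pics/{n}0.png",p["pixels"][:,:,::-1])
    print(n,p["mtx"].round(1).tolist(),[ (k,p[k].round(4).tolist()) for k in p if k in("T","tool_from_camera")],[k for k in p])
E
```

```text
pics
{'clock': 0.0, 'joint_pos': array([-1.43359486e+00,  3.13971312e-01,  4.49700104e-02,  1.30359670e+00,
        1.85396588e-05,  1.43122201e+00]), 'qvel': array([ 0.00208965,  0.00131581, -0.00247036, -0.00175384,  0.00040124,
        0.00106162]), 'tau': array([-2.54323886e-04, -4.80624247e+01,  2.98536497e+01,  1.92339550e-02,
       -1.13395622e-04, -8.86719231e-07]), 'tcp_pos': array([ 0.15706143, -0.55260009,  0.23042175]), 'orientation': array([-9.00824324e-04,  9.90439267e-01,  1.37946536e-01,  1.03385909e-05]), 'wrist_force': array([-0.75526038, -0.40500372, -0.92270255]), 'ft_torque': array([-0.02331387,  0.00887193,  0.00411265]), 'finger_gap': 0.08576954263855499}
side [[512.4, 0.0, 311.2], [0.0, 512.4, 198.0], [0.0, 0.0, 1.0]] [('T', [[-0.7971, 0.3848, -0.4654, -0.421], [-0.6034, -0.4767, 0.6393, 1.1456], [0.0242, 0.7904, 0.6121, 1.2378], [0.0, 0.0, 0.0, 1.0]])] ['pixels', 'depth', 'mtx', 'T', 'shot']
top [[485.5, 0.0, 320.8], [0.0, 485.5, 205.8], [0.0, 0.0, 1.0]] [('T', [[-0.0254, 0.9979, -0.0597, 0.3579], [-0.9997, -0.0254, 0.0007, -0.0226], [-0.0008, 0.0597, 0.9982, 1.748], [0.0, 0.0, 0.0, 1.0]])] ['pixels', 'depth', 'mtx', 'T', 'shot']
wrist [[357.3, 0.0, 319.1], [0.0, 357.3, 193.1], [0.0, 0.0, 1.0]] [('tool_from_camera', [[-0.0008, 0.9617, 0.2742, 0.0701], [1.0, 0.0005, 0.0013, 0.0003], [0.0011, 0.2742, -0.9617, -0.1426], [0.0, 0.0, 0.0, 1.0]])] ['pixels', 'depth', 'mtx', 'tool_from_camera', 'shot']
```

View pics/side0.png

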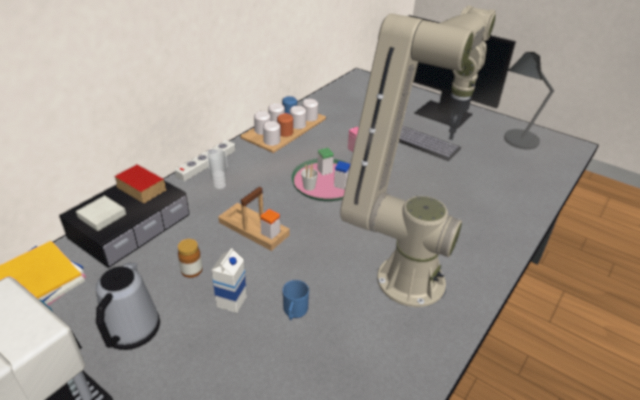

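View pics/top0.png

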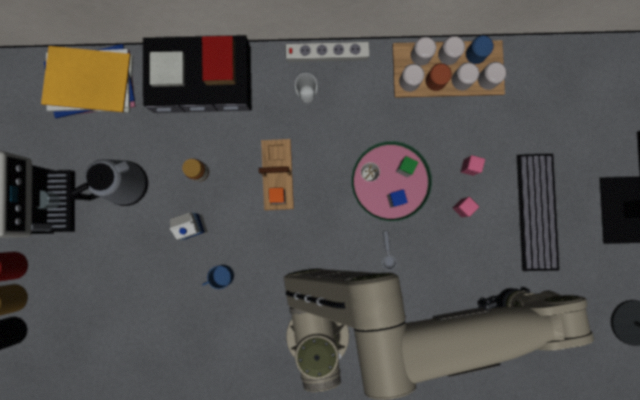

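View pics/wrist0.png

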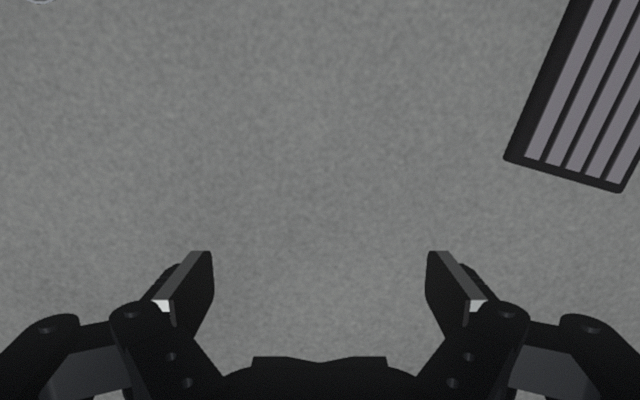

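The top view shows the green can at about (408,166), blue at (398,198), the cup at (370,172), the empty well at (276,152), orange at (276,195) and the bar at (276,170). The pink cans stand off to the right. Next I'll measure these positions.

```bash
cat > h.py <<'E'
import numpy as np, cv2
from scipy.spatial.transform import Rotation as R
from workcell import get_state, vision, silhouettes, tip_of
def pose(s):
    T=np.eye(4);q=s["orientation"];T[:3,:3]=R.from_quat([q[1],q[2],q[3],q[0]]).as_matrix();T[:3,3]=s["tcp_pos"];return T
def grab(n):
    s=get_state(); p=vision.read_camera(n)
    p["W"]=p["T"] if "T" in p else pose(s)@p["tool_from_camera"]
    return p
def ray(p,uv):
    K=p["mtx"];d=np.array([(uv[0]-K[0,2])/K[0,0],-(uv[1]-K[1,2])/K[1,1],-1.])
    return p["W"][:3,3],p["W"][:3,:3]@d
def atz(p,uv,z):
    o,d=ray(p,uv);return o+d*(z-o[2])/d[2]
def proj(p,X):
    X=np.atleast_2d(X);c=(X-p["W"][:3,3])@p["W"][:3,:3];K=p["mtx"]
    return np.c_[K[0,0]*c[:,0]/-c[:,2]+K[0,2],K[1,1]*-c[:,1]/-c[:,2]+K[1,2]]
def cloud(p,mask=None):
    d=p["depth"];v,u=np.nonzero((d>0) if mask is None else (mask&(d>0)))
    K=p["mtx"];z=d[v,u];C=np.c_[(u-K[0,2])/K[0,0]*z,-(v-K[1,2])/K[1,1]*z,-z]
    return C@p["W"][:3,:3].T+p["W"][:3,3],u,v
def tri(pr):
    A=np.zeros((3,3));b=np.zeros(3)
    for o,d in pr:
        d=d/np.linalg.norm(d);M=np.eye(3)-np.outer(d,d);A+=M;b+=M@o
    return np.linalg.solve(A,b)
E
python3 - <<'E'
from h import *
ps={n:grab(n) for n in("top","side")}
Z=dict(green_can_mid=.054,blue_can_mid=.054,orange_can_mid=.058,well_empty=.03,caddy=0,caddy_handle=.15,tray=0,milk_carton=0,mug=0,jam_jar=0,teaspoon=0.003)
for l,z in Z.items():
    print(l)
    for n in ps:
        for t in tip_of(ps[n],l)[:3]: print("  ",n,round(t["confidence"],2),np.round(t["location"],1),atz(ps[n],t["location"],z).round(4))
E
```

```text
green_can_mid
   top 0.89 [464. 206.] [ 0.4456 -0.5241  0.054 ]
   top 0.76 [407.7 166.4] [ 0.5898 -0.3325  0.054 ]
   top 0.76 [472.3 165.5] [ 0.5872 -0.5594  0.054 ]
   side 0.78 [322.7 162.9] [ 0.585  -0.3099  0.054 ]
   side 0.55 [351.5 139.9] [ 0.5936 -0.5386  0.054 ]
blue_can_mid
   top 0.82 [395.4 198.6] [ 0.4776 -0.2854  0.054 ]
   side 0.9 [340.1 176.2] [ 0.4747 -0.2769  0.054 ]
orange_can_mid
   top 0.63 [275.7 196.8] [0.4943 0.1328 0.058 ]
   side 0.68 [271.5 226. ] [0.4873 0.1287 0.058 ]
well_empty
   top 0.6 [276.5 152.1] [0.6564 0.1293 0.03  ]
   top 0.55 [395.6 194.8] [ 0.4928 -0.2903  0.03  ]
   side 0.92 [239.3 213.4] [0.6475 0.1249 0.03  ]
caddy
   top 0.9 [279.  176.1] [0.5738 0.1247 0.    ]
   side 0.89 [255.6 230.9] [0.5593 0.1354 0.    ]
caddy_handle
   top 0.59 [271.8 168.8] [0.5802 0.1354 0.15  ]
   top 0.51 [404.4 167. ] [ 0.575  -0.3039  0.15  ]
   side 0.54 [251.6 197.8] [0.5667 0.1382 0.15  ]
tray
   side 0.8 [326.7 181.2] [ 0.5383 -0.2774  0.    ]
milk_carton
   top 0.76 [199.3 228.7] [0.3908 0.4152 0.    ]
   side 0.69 [231.5 296.6] [0.4094 0.4144 0.    ]
mug
   top 0.96 [225. 274.] [0.2266 0.3249 0.    ]
   side 0.76 [296.8 308.5] [0.2186 0.3246 0.    ]
   side 0.67 [188.4 268.4] [0.607  0.4144 0.    ]
   side 0.46 [255.2 228. ] [0.5711 0.1244 0.    ]
jam_jar
   top 0.95 [195.9 170.8] [0.6007 0.4253 0.    ]
   side 0.47 [271.3 224.3] [0.5388 0.0719 0.    ]
teaspoon
   top 0.81 [387.7 246.5] [ 0.31   -0.2598  0.003 ]
```

```bash
python3 -m inch '[[4,-0.9,-0.5,0,0,0,8.5],[4,-0.9,-0.5,0,0,0,8.5],[4,-0.9,-0.5,0,0,0,8.5],[4,-0.9,0,0,0,0,8.5],[4,-0.9,0,0,0,0,8.5]]' 40
```

```text
clock: 1.85
tcp_pos: [0.3385, -0.4545, 0.2467]
orientation: [0.0, 0.99, 0.138, 0.0]
wrist_force: [0.3, -0.3, -0.7]
finger_gap: 0.085
```

```bash
python3 -m inch '[[4.5,-1,0,0,0,0,8.5],[4.5,-1,0,0,0,0,8.5],[4.5,-1,0,0,0,0,8.5],[4.5,-1,0,0,0,0,8.5],[4.5,-1,0,0,0,0,8.5]]'
```

```text
clock: 2.35
tcp_pos: [0.5416, -0.3445, 0.2464]
orientation: [0.0, 0.99, 0.138, 0.0]
wrist_force: [0.7, -0.1, 0.4]
finger_gap: 0.0849
```

```bash
python3 -m inch '[[2,-0.5,0,0,0,0,8.5],[0,0,0,0,0,0,8.5],[0,0,0,0,0,0,8.5]]'; python3 - <<'E'
from h import *
p=grab("wrist"); cv2.imwrite("pics/w1.png",p["pixels"][:,:,::-1])
for n in("green_can_mid","blue_can_mid"):
  for t in tip_of(p,n)[:3]: print(n,t["confidence"],t["location"],atz(p,t["location"],.054))
E
```

```text
clock: 2.65
tcp_pos: [0.5579, -0.3351, 0.2459]
orientation: [-0.0, 0.99, 0.139, -0.0]
wrist_force: [-0.8, 1.2, 0.5]
finger_gap: 0.0848
green_can_mid 0.7 [546.0, 197.1] [ 0.59007503 -0.55594105  0.054     ]
```

View pics/w1.png

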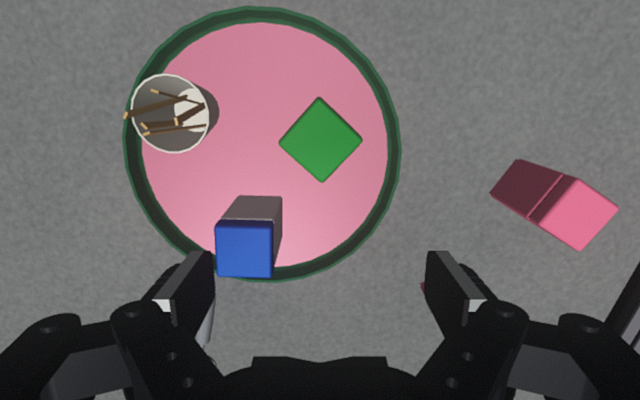

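The wrist view shows the green lid as a diamond centred at about (320,140). The cup is at (170,113) and blue at (245,250). I'll fit the lid next.

```bash
cat >> h.py <<'E'
def lid(p,kind="green",z=None):
    im=p["pixels"].astype(int);r,g,b=im[...,0],im[...,1],im[...,2]
    m={"green":(g>r+50)&(g>b+40)&(g>105),"orange":(r>g+60)&(g>b+20)&(r>150)}[kind]
    n,l,st,c=cv2.connectedComponentsWithStats(m.astype(np.uint8)); i=1+np.argmax(st[1:,4]); m=l==i
    X,u,v=cloud(p,m); zt=np.median(X[:,2]) if len(X) else None
    ct=max(cv2.findContours(m.astype(np.uint8),cv2.RETR_EXTERNAL,cv2.CHAIN_APPROX_NONE)[0],key=len)[:,0,:]
    P=np.array([atz(p,q,z or zt)[:2] for q in ct])
    rect=cv2.minAreaRect((P*1000).astype(np.float32))
    return zt,rect,st[i].tolist(),m
E
python3 - <<'E'
from h import *
p=grab("wrist"); print(get_state()["tcp_pos"])
for z in(None,.104): print(lid(p,z=z)[:3])
t=grab("top"); print(lid(t,z=.104)[:3])
s=grab("side")
E
```

```text
[ 0.55679856 -0.33631325  0.24658589]
(np.float64(0.10403611506846913), ((588.1038208007812, -327.027099609375), (47.6991081237793, 47.33158874511719), 63.126678466796875), [278, 98, 82, 82, 3562])
(np.float64(0.10403611506846913), ((588.09912109375, -327.0282897949219), (47.705169677734375, 47.33760070800781), 63.126670837402344), [278, 98, 82, 82, 3562])Traceback (most recent call last):
  File "<stdin>", line 4, in <module>
  File "h.py", line 30, in lid
    n,l,st,c=cv2.connectedComponentsWithStats(m.astype(np.uint8)); i=1+np.argmax(st[1:,4]); m=l==i
                                                                       ~~~~~~~~~^^^^^^^^^^
    return _wrapfunc(a, 'argmax', axis=axis, out=out, **kwds)
    return bound(*args, **kwds)
ValueError: attempt to get argmax of an empty sequence
```

```bash
python3 -m inch '[[0.6,0,0,0,0,8.58,8.5],[0.6,0,0,0,0,8.58,8.5],[0.6,0,0,0,0,8.58,8.5],[0.6,0,0,0,0,8.58,8.5],[0.3,0,0,0,0,8.58,8.5]]'; python3 -m inch '[[0,0,0,0,0,0,8.5],[0,0,0,0,0,0,8.5]]'; python3 - <<'E'
from h import *
p=grab("wrist"); s=get_state();T=pose(s)
z,r,_,_=lid(p); print(T.round(3),z,r, "tool xy to go cm",(T[:3,:3].T@(np.r_[r[0],z*1000]/1000-T[:3,3])*100).round(2),np.degrees(np.arctan2(T[1,0],T[0,0])))
cv2.imwrite("pics/w2.png",p["pixels"][:,:,::-1])
E
```

```text
clock: 3.4
tcp_pos: [0.584, -0.3359, 0.2465]
orientation: [0.0, 0.971, -0.237, 0.0]
wrist_force: [0.2, 0.4, 0.8]
finger_gap: 0.0852
clock: 3.6
tcp_pos: [0.5838, -0.3356, 0.2464]
orientation: [0.0, 0.973, -0.233, -0.0]
wrist_force: [0.2, -0.5, -0.5]
finger_gap: 0.0849
[[ 0.892 -0.453  0.     0.584]
 [-0.453 -0.892 -0.    -0.336]
 [ 0.     0.    -1.     0.246]
 [ 0.     0.     0.     1.   ]] 0.10411389409381971 ((588.5778198242188, -327.4186096191406), (47.749881744384766, 46.38467025756836), 63.06977462768555) tool xy to go cm [ 0.06 -0.94 14.24] -26.915611335706746
```

View pics/w2.png

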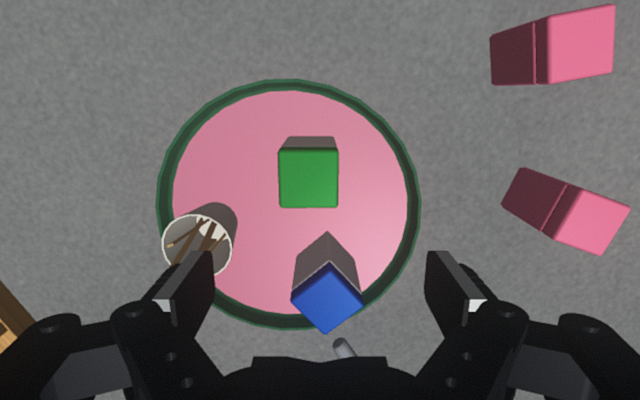

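```bash
python3 -m inch '[[0.05,-0.9,2,0,0,0,8.5],[0,0,4.5,0,0,0,8.5],[0,0,4.5,0,0,0,8.5],[0,0,4,0,0,0,8.5],[0,0,2,0,0,0,8.5]]'; python3 -m inch '[[0,0,2,0,0,0,8.5],[0,0,0,0,0,0,8.5],[0,0,0,0,0,0,8.5]]';python3 - <<'E'
from h import *
p=grab("wrist");cv2.imwrite("pics/w3.png",p["pixels"][:,:,::-1])
E
```

```text
clock: 4.15
tcp_pos: [0.5863, -0.3258, 0.0721]
orientation: [-0.001, 0.973, -0.233, -0.003]
wrist_force: [0.3, -0.3, -0.2]
finger_gap: 0.0848
clock: 4.45
tcp_pos: [0.5886, -0.3273, 0.0566]
orientation: [-0.0, 0.972, -0.233, -0.0]
wrist_force: [0.4, 0.4, 0.8]
finger_gap: 0.0852
```

View pics/w3.png

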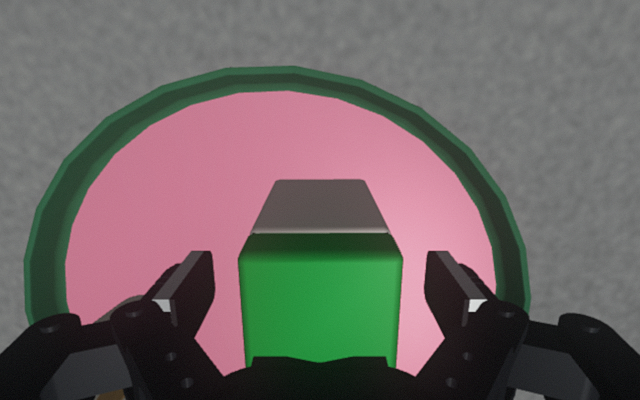

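The can stands centred between the open pads, so I'll close on it and lift.

```bash
python3 -m inch '[[0,0,0,0,0,0,4.5],[0,0,0,0,0,0,4.5],[0,0,0,0,0,0,4.5],[0,0,0,0,0,0,4.5],[0,0,0,0,0,0,4.5]]' 40; python3 -m inch '[[0,0,0,0,0,0,4.5],[0,0,0,0,0,0,4.5],[0,0,0,0,0,0,4.5]]'
```

```text
clock: 5.0
tcp_pos: [0.5896, -0.3279, 0.0577]
orientation: [0.001, 0.972, -0.234, 0.001]
wrist_force: [0.2, 0.1, 6.6]
finger_gap: 0.0499
clock: 5.3
tcp_pos: [0.5896, -0.328, 0.0577]
orientation: [0.001, 0.972, -0.234, 0.001]
wrist_force: [-1.1, -0.4, 6.1]
finger_gap: 0.0497
```

```bash
python3 -m inch '[[0,0,-2,0,0,0,4.5],[0,0,-4,0,0,0,4.5],[0,0,-4.5,0,0,0,4.5],[0,0,-4.5,0,0,0,4.5],[0,0,-4,0,0,-3,4.5]]'; python3 -m inch '[[0,0,0,0,0,-5,4.5],[0,0,0,0,0,-6,4.5],[0,0,0,0,0,-6,4.5],[0,0,0,0,0,-5,4.5],[0,0,0,0,0,-2,4.5]]';python3 -m inch '[[0,-2,0,0,0,0,4.5],[0,-4,0,0,0,0,4.5],[0,-4.5,0,0,0,0,4.5],[0,-4.5,0,0,0,0,4.5],[0,-4.5,0,0,0,0,4.5]]'; python3 -m inch '[[0,-4.5,0,0,0,0,4.5],[0,-4.5,0,0,0,0,4.5],[-1,-3,0,0,0,0,4.5],[-1,-2,0,0,0,0,4.5],[0,0,0,0,0,0,4.5]]'; python3 -m inch '[[0,0,0,0,0,0,4.5],[0,0,0,0,0,0,4.5]]'
python3 - <<'E'
from h import *
p=grab("wrist");cv2.imwrite("pics/w4.png",p["pixels"][:,:,::-1]);np.save("w4.npy",p,allow_pickle=True)
E
```

```text
clock: 5.8
tcp_pos: [0.5887, -0.327, 0.2482]
orientation: [0.0, 0.978, -0.208, 0.0]
wrist_force: [0.3, -1.5, -1.4]
finger_gap: 0.0496
clock: 6.3
tcp_pos: [0.5886, -0.327, 0.2456]
orientation: [-0.0, 1.0, 0.001, -0.001]
wrist_force: [-0.7, 0.0, -1.9]
finger_gap: 0.0497
clock: 6.8
tcp_pos: [0.5884, -0.1306, 0.2457]
orientation: [-0.0, 1.0, -0.001, -0.0]
wrist_force: [-0.9, -0.5, -1.5]
finger_gap: 0.0495
clock: 7.3
tcp_pos: [0.5674, 0.0107, 0.2461]
orientation: [-0.0, 1.0, 0.002, -0.001]
wrist_force: [-0.4, -0.0, -1.3]
finger_gap: 0.0493
clock: 7.5
tcp_pos: [0.5694, 0.007, 0.246]
orientation: [0.0, 1.0, -0.001, -0.0]
wrist_force: [-0.5, -1.1, -1.9]
finger_gap: 0.0495
```

View pics/w4.png

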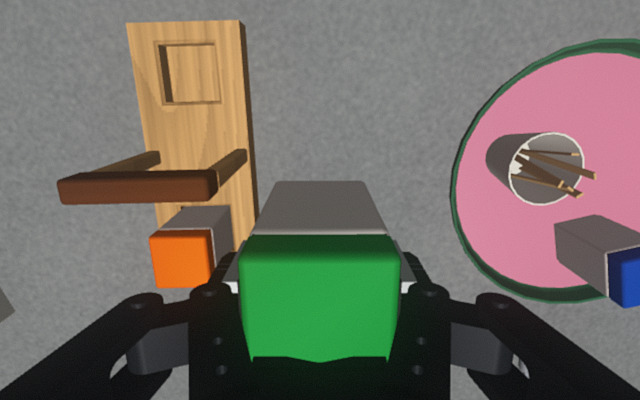

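The view shows the well mouth outline at about (155,41)-(222,104), the bar at (140,188) and the orange lid at (181,258). I'll enlarge it to get the corners.

```bash
python3 - <<'E'
from h import *
p=np.load("w4.npy",allow_pickle=True).item()
c=cv2.resize(p["pixels"][10:150,110:270,::-1],None,fx=4,fy=4,interpolation=cv2.INTER_CUBIC);cv2.imwrite("pics/w4c.png",c)
for uv in [(145,60),(150,120),(232,100),(190,70),(190,115),(180,190),(100,190),(180,260)]: 
    X,u,v=cloud(p,None); i=np.argmin((u-uv[0])**2+(v-uv[1])**2); print(uv,X[i].round(4))
E
```

```text
(145, 60) [0.6681 0.1715 0.0298]
(150, 120) [0.6125 0.174  0.0301]
(232, 100) [0.6314 0.0915 0.031 ]
(190, 70) [0.6602 0.137  0.0091]
(190, 115) [0.6172 0.134  0.03  ]
(180, 190) [0.5772 0.0986 0.1622]
(100, 190) [0.5778 0.1502 0.1639]
(180, 260) [0.4999 0.1272 0.1086]
```

View pics/w4c.png

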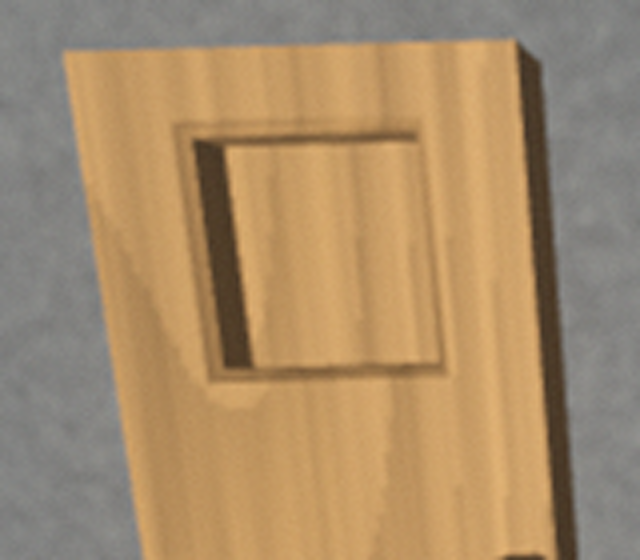

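```bash
python3 - <<'E'
from h import *
p=np.load("w4.npy",allow_pickle=True).item()
f=lambda c,z:atz(p,((c[0]+.5)/4-.5+110,(c[1]+.5)/4-.5+10),z)[:2]
W=np.array([f(c,.03) for c in [(176,124),(420,121),(448,374),(211,380)]]);print(W.round(4),W.mean(0))
for i in range(4):
    d=W[(i+1)%4]-W[i];print(np.linalg.norm(d),np.degrees(np.arctan2(d[1],d[0])))
B=np.array([f(c,.03) for c in [(65,52),(516,40),(553,550),(143,550)]]);print(B.round(4))
for a,b in((0,1),(1,2),(0,3)):
    d=B[b]-B[a];print(np.linalg.norm(d),np.degrees(np.arctan2(d[1],d[0])))
z,r,_,m=lid(p,"orange");print("orange",z,r)
# bar top from depth
X,u,v=cloud(p);k=(X[:,2]>.159)&(X[:,2]<.167)&(u<235)&(v>150)&(v<215)
print("bar",cv2.minAreaRect((X[k,:2]*1000).astype(np.float32)),k.sum(),X[k,2].mean())
# independent view
s=grab("side"); print([ (t["confidence"],atz(s,t["location"],.03)) for t in tip_of(s,"well_empty")[:1]])
z,r2,_,_=lid(p,"green");print("held can",z,r2)
cv2.imwrite("pics/s1.png",cv2.resize(s["pixels"][130:280,180:400,::-1],None,fx=3.5,fy=3.5,interpolation=cv2.INTER_CUBIC))
E
```

```text
[[0.685  0.161 ]
 [0.6856 0.1042]
 [0.6285 0.1021]
 [0.6272 0.16  ]] [0.6565607  0.13182951]
0.05685245030525043 -89.48082665388102
0.0571328570886288 -177.8826460480343
0.05792586167397193 91.27817057458634
0.05788033591001689 1.0389778191437649
[[0.7004 0.1846]
 [0.7027 0.0808]
 [0.5854 0.079 ]
 [0.5856 0.1822]]
0.1038381724844015 -88.74495970145405
0.11730492170661352 -179.1181222566082
0.11482274852005646 -178.82811733053643
orange 0.10818745942662034 ((497.26043701171875, 127.56230163574219), (48.60090255737305, 48.71023941040039), 1.1868078708648682)
bar ((576.6061401367188, 129.51174926757812), (18.570295333862305, 100.10906982421875), 1.1352794170379639) 3994 0.16286364207085344
[(0.8, array([0.65939721, 0.11657701, 0.03      ]))]
held can 0.29240619083970915 ((573.9830932617188, 7.0980224609375), (47.89301300048828, 36.88827896118164), 89.89344787597656)
```

View pics/s1.png

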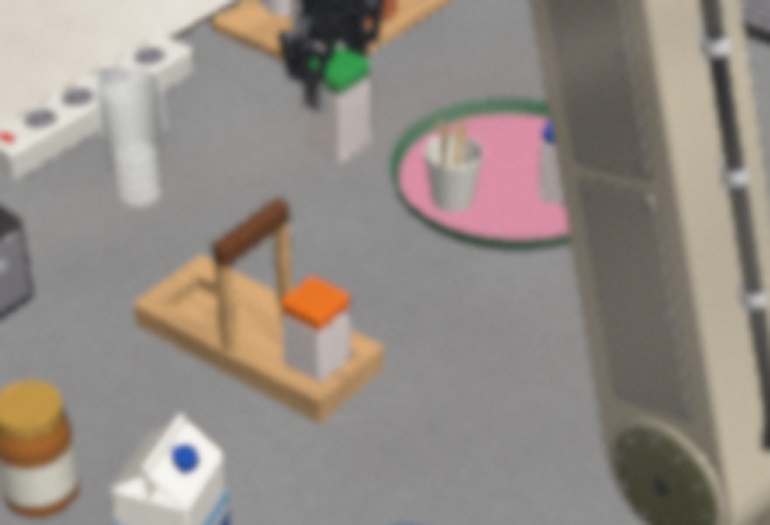

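```bash
python3 -m inch '[[3,-1,0,0,0,0,4.5],[3,-2.5,0,0,0,0,4.5],[2.7,-4,0,0,0,0,4.5],[0,-3,0,0,0,0,4.5],[0,-1.9,0,0,0,-1.1,4.5]]'; python3 -m inch '[[0,0,4,0,0,0,4.5],[0,0,4,0,0,0,4.5],[0,0,3.5,0,0,0,4.5],[0,0,2,0,0,0,4.5],[0,0,0,0,0,0,4.5]]'; python3 -m inch '[[0,0,0,0,0,0,4.5],[0,0,0,0,0,0,4.5]]'
python3 - <<'E'
from h import *
p=grab("wrist");cv2.imwrite("pics/w5.png",p["pixels"][:,:,::-1]);T=pose(get_state());print(T.round(4))
t=np.r_[.6568,.1312,.03];print("to go",(T[:3,:3].T@(t-T[:3,3])*100).round(2))
E
```

```text
clock: 8.15
tcp_pos: [0.6563, 0.1157, 0.2453]
orientation: [-0.006, 1.0, 0.025, -0.001]
wrist_force: [-0.7, 0.5, -0.7]
finger_gap: 0.0496
clock: 8.65
tcp_pos: [0.6525, 0.1158, 0.108]
orientation: [-0.006, 1.0, 0.024, -0.004]
wrist_force: [-0.2, -0.6, -1.1]
finger_gap: 0.0493
clock: 8.85
tcp_pos: [0.6572, 0.1163, 0.1139]
orientation: [-0.007, 1.0, 0.025, 0.002]
wrist_force: [0.4, 0.1, -0.8]
finger_gap: 0.0497
[[ 0.9988  0.0495  0.0033  0.6573]
 [ 0.0494 -0.9987  0.0134  0.1164]
 [ 0.0039 -0.0132 -0.9999  0.114 ]
 [ 0.      0.      0.      1.    ]]
to go [-0.01 -1.37  8.42]
```

View pics/w5.png

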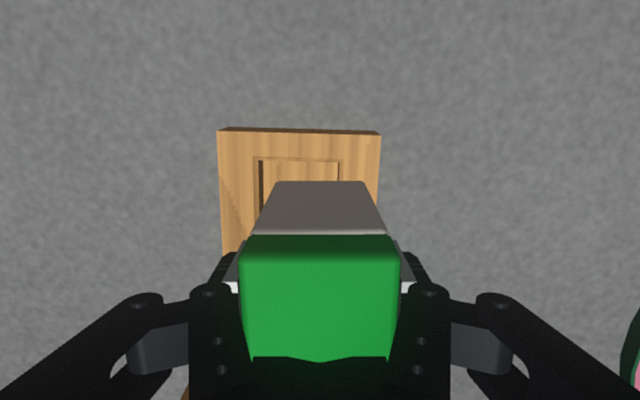

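```bash
python3 - <<'E'
from h import *
s=get_state();print(s["joint_pos"].round(3),s["tcp_pos"],s["orientation"].round(4))
E
```

```text
[0.049 0.539 0.101 1.128 0.013 3.141] [0.65730296 0.11643668 0.11398154] [-0.0066  0.9997  0.0247  0.0018]
```

Joint 6 is at its limit (3.14), which clipped that move. I'll turn the other way, tool yaw to about +91°, so the jaws lie along the caddy's x. The bar grasp needs that yaw anyway.

```bash
python3 -m inch '[[0,0,-1,0,0,-5,4.5],[0,0,-1,0,0,-8.5,4.5],[0,0,0,0,0,-8.5,4.5],[0,0,0,0,0,-8.5,4.5],[0,0,0,0,0,-8.5,4.5]]'; python3 -m inch '[[0,0,0,0,0,-8.5,4.5],[0,0,0,0,0,-8.5,4.5],[0,0,0,0,0,-8.5,4.5],[0,0,0,0,0,-8.5,4.5],[0,0,0,0,0,-8.5,4.5]]'; python3 -m inch '[[0,0,0,0,0,-5,4.5],[0,0,0,0,0,0,4.5],[0,0,0,0,0,0,4.5]]'
cat > g.py <<'E'
from h import *
import sys
def togo(t,yaw):
    s=get_state();T=pose(s);D=R.from_euler("z",yaw,degrees=True)*R.from_euler("x",180,degrees=True)
    rv=(R.from_matrix(T[:3,:3]).inv()*D).as_rotvec(degrees=True)
    print("clk",s["clock"],"tcp",T[:3,3].round(4),"j",s["joint_pos"].round(2),"togo cm",(T[:3,:3].T@(np.array(t)-T[:3,3])*100).round(2),"rot",rv.round(2),"F",s["wrist_force"].round(1),"gap",s["finger_gap"])
E
python3 - <<'E'
from g import *
togo([.6568,.1312,.0617],91.1)
E
```

```text
clock: 9.4
tcp_pos: [0.657, 0.1163, 0.1337]
orientation: [-0.006, 0.933, 0.36, 0.004]
wrist_force: [-0.3, -0.1, -0.8]
finger_gap: 0.0496
clock: 9.9
tcp_pos: [0.657, 0.1163, 0.1335]
orientation: [-0.004, 0.739, 0.674, 0.005]
wrist_force: [0.6, -0.2, -2.0]
finger_gap: 0.0494
clock: 10.2
tcp_pos: [0.6567, 0.1163, 0.1328]
orientation: [-0.004, 0.712, 0.702, 0.005]
wrist_force: [0.3, -0.3, -0.8]
finger_gap: 0.0494
clk 10.2 tcp [0.6567 0.1163 0.1328] j [0.05 0.53 0.13 1.17 0.01 1.63] togo cm [ 1.39 -0.02  7.13] rot [ 0.09 -0.76 -1.88] F [ 0.3 -0.3 -0.8] gap 0.04935479967432884
```

```bash
python3 -m inch '[[0.7,0,0.5,0.1,-0.76,-1.9,4.5],[0.75,0,0.5,0,0,0,4.5],[0,0,0,0,0,0,4.5],[0,0,0,0,0,0,4.5]]'
python3 - <<'E'
from g import *
togo([.6568,.1312,.0617],91.1)
p=grab("wrist");cv2.imwrite("pics/w6.png",p["pixels"][:,:,::-1])
E
```

```text
clock: 10.6
tcp_pos: [0.6555, 0.1315, 0.121]
orientation: [-0.001, 0.699, 0.715, -0.001]
wrist_force: [-1.0, -0.7, -0.6]
finger_gap: 0.0494
clk 10.6 tcp [0.6555 0.1315 0.121 ] j [0.08 0.54 0.13 1.16 0.   1.63] togo cm [-0.03  0.15  5.93] rot [-0.19  0.01  0.19] F [-1.  -0.7 -0.6] gap 0.04938458463433914
```

View pics/w6.png

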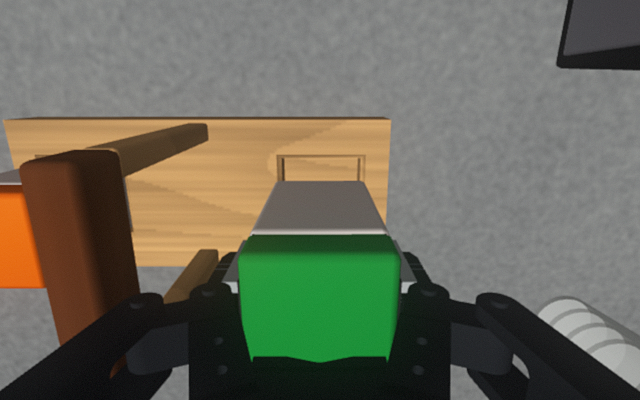

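The well mouth is straight behind the can (col 321 against the can's 319). Before descending, I'll check how wide the gripper linkage is at bar height.

```bash
python3 - <<'E'
from g import *
p=grab("wrist");p["W"]=p["tool_from_camera"]
X,u,v=cloud(p)
print("min depth",p["depth"][p["depth"]>0].min(),(p["depth"]==0).sum())
d=p["depth"]
for uv in [(145,300),(110,305),(60,340),(20,380),(140,350),(200,330),(90,330)]:
    i=np.argmin((u-uv[0])**2+(v-uv[1])**2);print(uv,(u[i],v[i]),d[uv[1],uv[0]],X[i].round(3))
E
```

```text
min depth 0.05914409 971
(145, 300) (np.int64(145), np.int64(300)) 0.10115234 [ 0.013 -0.049 -0.054]
(110, 305) (np.int64(110), np.int64(305)) 0.120732516 [ 0.    -0.07  -0.037]
(60, 340) (np.int64(60), np.int64(340)) 0.120909266 [-0.011 -0.087 -0.04 ]
(20, 380) (np.int64(20), np.int64(380)) 0.074599415 [ 0.012 -0.062 -0.082]
(140, 350) (np.int64(140), np.int64(350)) 0.098529324 [ 0.001 -0.049 -0.06 ]
(200, 330) (np.int64(200), np.int64(330)) 0.08165451 [ 0.017 -0.027 -0.073]
(90, 330) (np.int64(90), np.int64(330)) 0.0897048 [ 0.012 -0.057 -0.066]
```

```bash
python3 - <<'E'
from g import *
p=grab("wrist");p["W"]=p["tool_from_camera"]
X,u,v=cloud(p)
k=X[:,2]<-.03
for a in np.arange(-.13,-.03,.008):
    for sgn,nm in((-1,"L"),(1,"R")):
        q=X[k&(X[:,2]>=a)&(X[:,2]<a+.008)&(X[:,1]*sgn>0)&(abs(X[:,0])<.04)]
        if len(q): print(nm,round(a,3),"|y|max",np.percentile(abs(q[:,1]),99).round(4),len(q))
E
```

```text
L -0.098 |y|max 0.0229 661
R -0.098 |y|max 0.0238 654
L -0.09 |y|max 0.0626 4201
R -0.09 |y|max 0.0636 4312
L -0.082 |y|max 0.0617 5701
R -0.082 |y|max 0.0629 5819
L -0.074 |y|max 0.0598 2960
R -0.074 |y|max 0.0612 2958
L -0.066 |y|max 0.0576 3944
R -0.066 |y|max 0.0588 3931
L -0.058 |y|max 0.0562 3214
R -0.058 |y|max 0.0574 3242
L -0.05 |y|max 0.0832 9669
R -0.05 |y|max 0.046 9418
L -0.042 |y|max 0.0871 9442
R -0.042 |y|max 0.0319 1147
L -0.034 |y|max 0.071 1305
R -0.034 |y|max 0.0387 407
```

The linkage reaches at least 63 mm at bar height and is cut off by the picture edge, while the bar stands only 71 mm away. Yaw 181° gives far more room: jaws along the caddy's y, with the camera above the bar. I'll turn further to that.

```bash
python3 -m inch '[[0,0.15,-1,0,0,-5,4.5],[0,0,-1,0,0,-8.5,4.5],[0,0,0,0,0,-8.5,4.5],[0,0,0,0,0,-8.5,4.5],[0,0,0,0,0,-8.5,4.5]]'; python3 -m inch '[[0,0,0,0,0,-8.5,4.5],[0,0,0,0,0,-8.5,4.5],[0,0,0,0,0,-8.5,4.5],[0,0,0,0,0,-8.5,4.5],[0,0,0,0,0,-8.5,4.5]]'; python3 -m inch '[[0,0,0,0,0,-8.5,4.5],[0,0,0,0,0,0,4.5],[0,0,0,0,0,0,4.5]]'
python3 - <<'E'
from g import *
togo([.6568,.1312,.0617],181.1)
p=grab("wrist");cv2.imwrite("pics/w7.png",p["pixels"][:,:,::-1])
X,u,v=cloud(p);print(lid(p)[:2])
k=(X[:,2]>.159)&(X[:,2]<.167)&(v<230)
print("bar",cv2.minAreaRect((X[k,:2]*1000).astype(np.float32)),k.sum(),X[k,2].mean())
E
```

```text
clock: 11.25
tcp_pos: [0.6577, 0.1306, 0.142]
orientation: [-0.001, 0.418, 0.908, -0.0]
wrist_force: [0.5, -0.4, -2.2]
finger_gap: 0.0495
clock: 11.75
tcp_pos: [0.6576, 0.1306, 0.1418]
orientation: [-0.001, 0.06, 0.998, -0.0]
wrist_force: [0.5, 0.3, -1.8]
finger_gap: 0.0494
clock: 12.05
tcp_pos: [0.6575, 0.1307, 0.1417]
orientation: [-0.001, -0.009, 1.0, -0.0]
wrist_force: [-0.0, 0.3, -1.3]
finger_gap: 0.0495
clk 12.05 tcp [0.6575 0.1307 0.1417] j [0.08 0.54 0.16 1.2  0.   0.06] togo cm [0.06 0.05 8.  ] rot [ 0.   -0.12 -0.08] F [-0.   0.3 -1.3] gap 0.04948422900693399
(np.float64(0.18801771044163246), ((653.2212524414062, 130.5422821044922), (38.78824996948242, 47.825347900390625), 0.9482415318489075))
bar ((601.8674926757812, 130.69638061523438), (68.42505645751953, 100.0539779663086), 1.418707251548767) 19042 0.16282435228238482
```

View pics/w7.png

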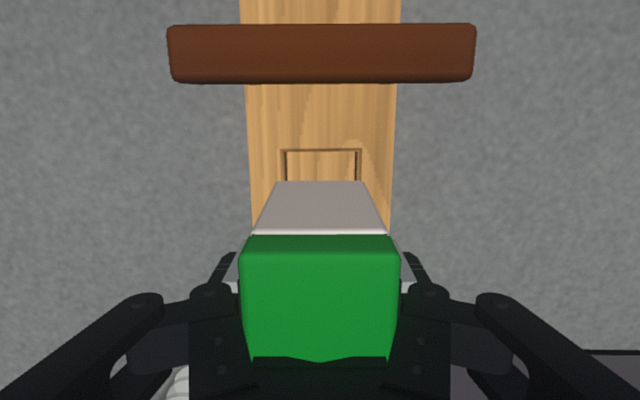

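```bash
python3 - <<'E'
from g import *
p=grab("wrist");X,u,v=cloud(p)
k=(X[:,2]>.159)&(X[:,2]<.167)&(v<100)
r=cv2.minAreaRect((X[k,:2]*1000).astype(np.float32));print("bar",r,k.sum())
# colour edge version on pixel contour
im=p["pixels"].astype(int);m=((im[...,0]<140)&(im[...,0]>im[...,2]+35)).astype(np.uint8);m[110:]=0
n,l,st,c=cv2.connectedComponentsWithStats(m);print(st[1+np.argmax(st[1:,4])])
print("wellmouth far edge corners",[atz(p,q,.03).round(4) for q in((280.5,149.5),(362,149.5))])
cv2.imwrite("pics/w7c.png",cv2.resize(p["pixels"][120:240,230:410,::-1],None,fx=4,fy=4,interpolation=cv2.INTER_CUBIC))
E
```

```text
bar ((576.7433471679688, 130.14842224121094), (18.20556640625, 100.19496154785156), 1.2914822101593018) 17976
[  167    23   309    59 16809]
wellmouth far edge corners [array([0.6289, 0.1027, 0.03  ]), array([0.6279, 0.1611, 0.03  ])]
```

View pics/w7c.png

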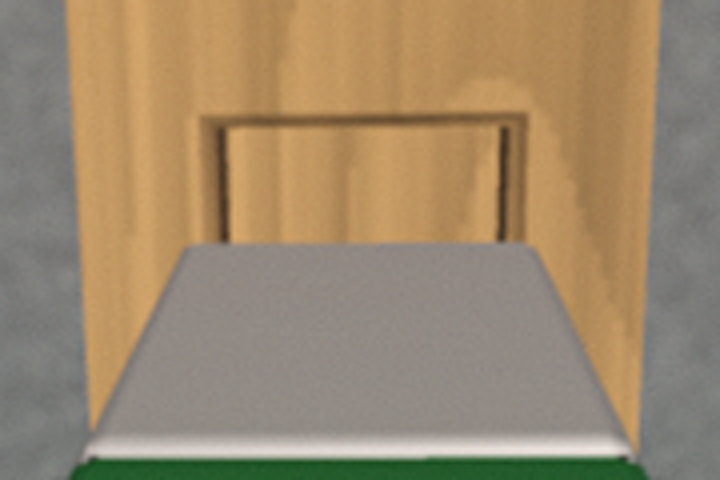

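The three estimates of the well agree at about (0.657, 0.1317). I'll descend with a 1 mm correction.

```bash
python3 -m inch '[[0.05,0.1,1,0,0,0,4.5],[0,0,2,0,0,0,4.5],[0,0,1.5,0,0,0,4.5],[0,0,0.5,0,0,0,4.5],[0,0,0,0,0,0,4.5]]'; python3 -m inch '[[0,0,0.3,0,0,0,4.5],[0,0,0.3,0,0,0,4.5],[0,0,0.3,0,0,0,4.5],[0,0,0,0,0,0,4.5]]'
python3 - <<'E'
from g import *
togo([.657,.1317,.0617],181.1)
E
```

```text
clock: 12.65
tcp_pos: [0.6559, 0.1319, 0.0901]
orientation: [-0.002, -0.011, 1.0, -0.0]
wrist_force: [0.1, 0.1, -1.3]
finger_gap: 0.0495
clock: 13.05
tcp_pos: [0.6567, 0.1319, 0.0824]
orientation: [-0.001, -0.011, 1.0, -0.0]
wrist_force: [0.1, -0.9, -1.9]
finger_gap: 0.0494
clk 13.05 tcp [0.6567 0.1319 0.0824] j [0.08 0.57 0.07 1.08 0.   0.06] togo cm [-0.03 -0.02  2.07] rot [ 0.   -0.14  0.15] F [ 0.1 -0.9 -1.9] gap 0.0494256286106787
```

```bash
python3 -m inch '[[0,0,0.3,0,0,0,4.5],[0,0,0.3,0,0,0,4.5],[0,0,0.3,0,0,0,4.5],[0,0,0,0,0,0,4.5]]'; python3 -m inch '[[0,0,0.3,0,0,0,4.5],[0,0,0.3,0,0,0,4.5],[0,0,0.2,0,0,0,4.5],[0,0,0,0,0,0,4.5]]'
python3 - <<'E'
from g import *
togo([.657,.1317,.0617],181.1)
p=grab("wrist");print(lid(p)[:2]);cv2.imwrite("pics/w8.png",p["pixels"][:,:,::-1])
E
```

```text
clock: 13.45
tcp_pos: [0.6572, 0.132, 0.0784]
orientation: [0.001, -0.011, 1.0, -0.0]
wrist_force: [-8.3, -1.1, 21.9]
finger_gap: 0.0493
clock: 13.85
tcp_pos: [0.6577, 0.1323, 0.0775]
orientation: [0.003, -0.011, 1.0, 0.0]
wrist_force: [-21.3, -2.6, 54.4]
finger_gap: 0.0496
clk 13.85 tcp [0.6577 0.1323 0.0775] j [ 0.08  0.57  0.06  1.05 -0.    0.06] togo cm [ 0.08 -0.06  1.58] rot [0.   0.37 0.19] F [-21.3  -2.6  54.4] gap 0.04956283742820417
(np.float64(0.1243558363815105), ((652.6402587890625, 132.1319580078125), (38.76627731323242, 47.82085418701172), 1.20920991897583))
```

View pics/w8.png

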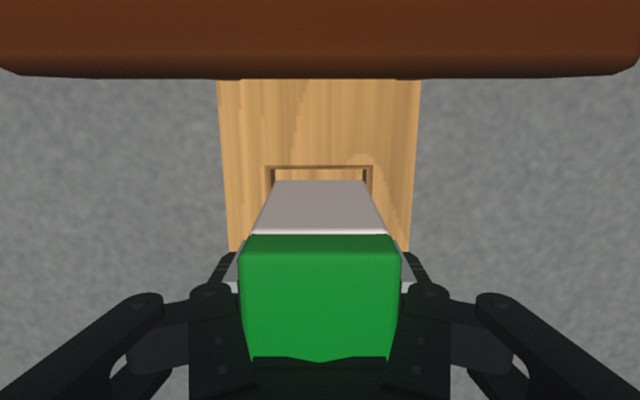

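Up-force is 54 N with −21 N in x at only 6 mm depth, so the can is caught on the +x side. I'll ease off and compute the gap.

```bash
python3 -m inch '[[0,0,-0.5,0,0,0,4.5],[0,0,-0.7,0,0,0,4.5],[0,0,-0.2,0,0,0,4.5],[0,0,0,0,0,0,4.5],[0,0,0,0,0,0,4.5]]'
python3 - <<'E'
from g import *
togo([.657,.1317,.0617],181.1)
p=grab("wrist");print(lid(p)[:2])
X,u,v=cloud(p)
k=(X[:,2]>.159)&(X[:,2]<.167)&(v<100);print("bar",cv2.minAreaRect((X[k,:2]*1000).astype(np.float32)))
cv2.imwrite("pics/w9c.png",cv2.resize(p["pixels"][130:250,230:410,::-1],None,fx=4,fy=4,interpolation=cv2.INTER_CUBIC))
np.save("w9.npy",p,allow_pickle=True)
E
```

```text
clock: 14.4
tcp_pos: [0.6564, 0.1318, 0.0782]
orientation: [-0.002, -0.011, 1.0, -0.0]
wrist_force: [0.0, 0.4, -1.4]
finger_gap: 0.0496
clk 14.4 tcp [0.6564 0.1318 0.0782] j [0.08 0.57 0.07 1.07 0.   0.06] togo cm [-0.07 -0.01  1.65] rot [-0.01 -0.23  0.14] F [ 0.   0.4 -1.4] gap 0.049648497701209965
(np.float64(0.12497779879577026), ((651.6264038085938, 131.5431365966797), (38.993289947509766, 47.96174240112305), 0.3175485134124756))
bar ((580.1204833984375, 130.0227508544922), (11.469657897949219, 99.96852111816406), 1.263092041015625)
```

View pics/w9c.png

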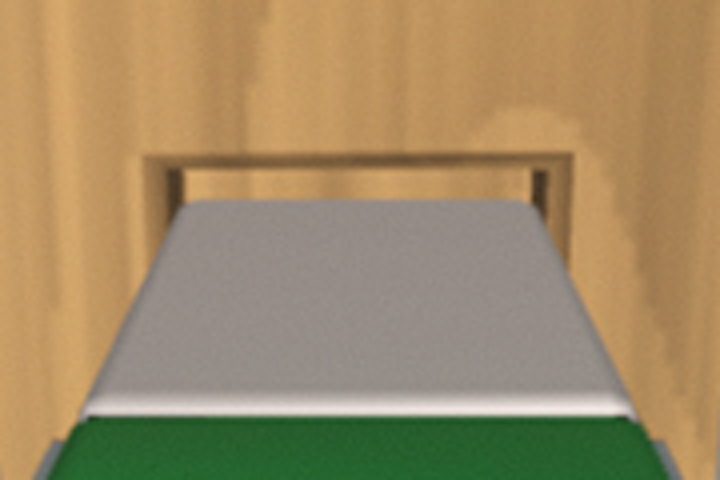

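```bash
python3 - <<'E'
from g import *
p=np.load("w9.npy",allow_pickle=True).item()
f=lambda c,z:atz(p,((c[0]+.5)/4-.5+230,(c[1]+.5)/4-.5+130),z).round(4)
print("mouth outer",f((145,155),.03),f((572,153),.03))
print("wall top edge",f((180,168),.027),f((540,167),.027))
for z in(.0245,.0305): print("can front bottom",z,f((185,202),z),f((530,202),z))
print("can front at lid seam",f((85,414),.025+.081),f((635,414),.106))
X,u,v=cloud(p)
for vv in range(182,232,6):
    k=(v==vv)&(u>290)&(u<350);print(vv,X[k].mean(0).round(4))
for vv in (172,174,176,178):
    k=(v==vv)&(u>290)&(u<350);print(vv,X[k].mean(0).round(4))
E
```

```text
mouth outer [0.6282 0.1022 0.03  ] [0.6267 0.1604 0.03  ]
wall top edge [0.6306 0.1066 0.027 ] [0.6294 0.1565 0.027 ]
can front bottom 0.0245 [0.636  0.1069 0.0245] [0.635  0.1557 0.0245]
can front bottom 0.0305 [0.6346 0.1077 0.0305] [0.6336 0.155  0.0305]
can front at lid seam [0.6351 0.1077 0.106 ] [0.6341 0.1552 0.106 ]
182 [0.6333 0.1318 0.038 ]
188 [0.6333 0.1318 0.0502]
194 [0.6334 0.1317 0.0608]
200 [0.6334 0.1317 0.0703]
206 [0.6335 0.1317 0.0789]
212 [0.6335 0.1317 0.0867]
218 [0.6336 0.1316 0.0934]
224 [0.6336 0.1316 0.0999]
230 [0.6341 0.1316 0.1044]
172 [0.6302 0.1318 0.0274]
174 [0.6357 0.132  0.008 ]
176 [0.6369 0.132  0.008 ]
178 [0.6382 0.132  0.008 ]
```

The can's face is at x 0.6333, which puts its centre at 0.6583. The well centre is about 0.6567, so the can sits 1.6 mm too far in +x. I'll shift the tool +x by 0.17 cm and press gently.

```bash
python3 -m inch '[[0.17,0,0,0,0,0,4.5],[0,0,0.3,0,0,0,4.5],[0,0,0.3,0,0,0,4.5],[0,0,0,0,0,0,4.5]]'
python3 - <<'E'
from g import *
togo([.657,.1317,.0617],181.1)
E
```

```text
clock: 14.85
tcp_pos: [0.6546, 0.1318, 0.0727]
orientation: [-0.002, -0.011, 1.0, -0.0]
wrist_force: [-0.2, 1.2, -0.8]
finger_gap: 0.0494
clk 14.85 tcp [0.6546 0.1318 0.0727] j [0.08 0.57 0.05 1.05 0.   0.06] togo cm [-0.25 -0.02  1.1 ] rot [-0.   -0.21  0.15] F [-0.2  1.2 -0.8] gap 0.04941835542049267
```

Now it slides in freely, with no force.

```bash
python3 -m inch '[[0,0,0.3,0,0,0,4.5],[0,0,0.3,0,0,0,4.5],[0,0,0.2,0,0,0,4.5],[0,0,0.1,0,0,0,4.5],[0,0,0,0,0,0,4.5]]'
python3 - <<'E'
from g import *
togo([.657,.1317,.0617],181.1)
E
```

```text
clock: 15.35
tcp_pos: [0.6549, 0.1318, 0.0644]
orientation: [-0.001, -0.011, 1.0, -0.0]
wrist_force: [-0.0, 0.1, -1.4]
finger_gap: 0.0495
clk 15.35 tcp [0.6549 0.1318 0.0644] j [0.08 0.58 0.04 1.04 0.   0.06] togo cm [-0.21 -0.02  0.27] rot [-0.   -0.15  0.15] F [-0.   0.1 -1.4] gap 0.0495118659315836
```

```bash
python3 -m inch '[[0,0,0.2,0,0,0,4.5],[0,0,0.1,0,0,0,4.5],[0,0,0,0,0,0,4.5],[0,0,0,0,0,0,4.5]]'
python3 - <<'E'
from g import *
togo([.657,.1317,.0617],181.1)
p=grab("wrist");print(lid(p)[:2])
E
```

```text
clock: 15.75
tcp_pos: [0.6551, 0.1318, 0.0616]
orientation: [-0.001, -0.011, 1.0, -0.0]
wrist_force: [1.4, 0.2, -1.6]
finger_gap: 0.0496
clk 15.75 tcp [0.6551 0.1318 0.0616] j [0.08 0.58 0.04 1.03 0.   0.06] togo cm [-0.19 -0.02 -0.01] rot [-0.   -0.13  0.15] F [ 1.4  0.2 -1.6] gap 0.04964707155032203
(np.float64(0.10834535112755643), ((650.1309204101562, 131.5281524658203), (48.251522064208984, 39.337913513183594), 89.30152130126953))
```

The lid top is at 0.1083, where fully home is 0.108. I'll nudge it down, then open part way to release, and lift.

```bash
python3 -m inch '[[0,0,0.1,0,0,0,4.5],[0,0,0.05,0,0,0,4.5],[0,0,0,0,0,0,7.5],[0,0,0,0,0,0,7.5],[0,0,0,0,0,0,7.5]]'; python3 -m inch '[[0,0,0,0,0,0,8.2],[0,0,0,0,0,0,8.2],[0,0,-1,0,0,0,8.2],[0,0,-2,0,0,0,8.2],[0,0,-3,0,0,0,8.2]]';  python3 -m inch '[[0,0,-4,0,0,0,8.2],[0,0,-4.5,0,0,0,8.2],[0,0,-3,0,0,0,8.2],[0,0,0,0,0,0,8.2],[0,0,0,0,0,0,8.2]]'
python3 - <<'E'
from g import *
togo([.5767,.1300,.150],91.2)
p=grab("wrist");print(lid(p)[:2]);cv2.imwrite("pics/w10.png",p["pixels"][:,:,::-1])
X,u,v=cloud(p);k=(X[:,2]>.157)&(X[:,2]<.169)&(v<200);print("bar",cv2.minAreaRect((X[k,:2]*1000).astype(np.float32)),X[k,2].mean())
E
```

```text
clock: 16.3
tcp_pos: [0.6552, 0.1319, 0.0601]
orientation: [-0.001, -0.011, 1.0, 0.0]
wrist_force: [-0.5, -0.2, 0.5]
finger_gap: 0.0748
clock: 16.8
tcp_pos: [0.6539, 0.1318, 0.1195]
orientation: [-0.003, -0.011, 1.0, -0.0]
wrist_force: [0.4, 0.9, 0.2]
finger_gap: 0.0821
clock: 17.3
tcp_pos: [0.6561, 0.1319, 0.2368]
orientation: [0.0, -0.011, 1.0, 0.0]
wrist_force: [-0.0, -0.7, -0.6]
finger_gap: 0.0819
clk 17.3 tcp [0.6561 0.1319 0.2368] j [0.08 0.51 0.35 1.41 0.   0.06] togo cm [ 7.94 -0.02  8.67] rot [4.000e-02 2.000e-02 9.005e+01] F [-0.  -0.7 -0.6] gap 0.08194833074441889
(np.float64(0.1080471282733092), ((656.0437622070312, 132.08460998535156), (48.4465446472168, 48.05924987792969), 1.1931706666946411))
bar ((576.9705200195312, 130.21783447265625), (17.788326263427734, 100.38067626953125), 1.208225131034851) 0.1627915509394899
```

View pics/w10.png

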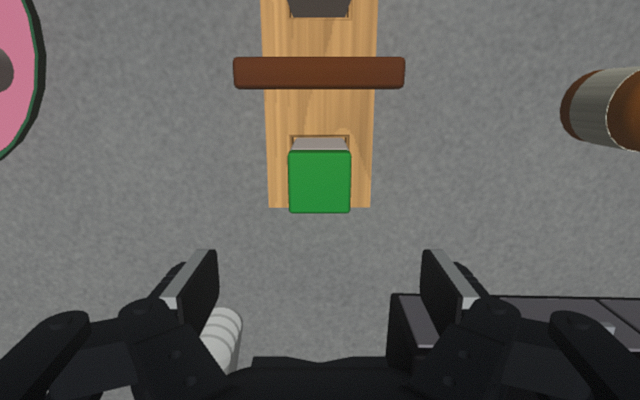

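Seated: lid centre (0.656, 0.132), top 0.108, yaw 1.2°, and the caddy has not moved. Now I'll go over the bar and turn to yaw 91°.

```bash
python3 -m inch '[[2.5,0,0,0,0,4,8.2],[2.9,0,0,0,0,8.5,8.2],[2.3,0,0,0,0,8.5,8.2],[0,0,0,0,0,8.5,8.2],[0,0,0,0,0,8.5,8.2]]'; python3 -m inch '[[0,0,0,0,0,8.5,8.2],[0,0,0,0,0,8.5,8.2],[0,0,0,0,0,8.5,8.2],[0,0,0,0,0,8.5,8.2],[0,0,0,0,0,8.5,8.2]]';  python3 -m inch '[[0,0,0,0,0,8.5,8.2],[0,0,0,0,0,1,8.2],[0,0,0,0,0,0,8.2],[0,0,0,0,0,0,8.2]]'
python3 - <<'E'
from g import *
togo([.577,.1302,.130],91.2)
p=grab("wrist");print(lid(p)[:2]);cv2.imwrite("pics/w11.png",p["pixels"][:,:,::-1])
X,u,v=cloud(p);k=(X[:,2]>.157)&(X[:,2]<.169)&(u>230)&(u<400)&(v<350);print("bar",cv2.minAreaRect((X[k,:2]*1000).astype(np.float32)),X[k,2].mean())
E
```

```text
clock: 17.85
tcp_pos: [0.577, 0.1373, 0.2338]
orientation: [-0.003, 0.318, 0.948, -0.001]
wrist_force: [0.9, -0.2, 0.6]
finger_gap: 0.0823
clock: 18.35
tcp_pos: [0.5778, 0.1371, 0.2333]
orientation: [-0.002, 0.64, 0.768, -0.002]
wrist_force: [0.2, 0.1, -0.3]
finger_gap: 0.0818
clock: 18.75
tcp_pos: [0.5786, 0.1372, 0.2346]
orientation: [-0.001, 0.698, 0.716, -0.001]
wrist_force: [-1.1, -0.1, 0.6]
finger_gap: 0.0822
clk 18.75 tcp [0.5786 0.1372 0.2346] j [0.1  0.35 0.11 1.33 0.   1.64] togo cm [-0.69 -0.14 10.46] rot [-0.2   0.    0.19] F [-1.1 -0.1  0.6] gap 0.08218042802694271
(np.float64(0.10796403295882484), ((656.045654296875, 132.69168090820312), (48.34732437133789, 47.95260238647461), 1.2563284635543823))
bar ((576.906005859375, 130.11361694335938), (18.03564453125, 99.61087799072266), 1.248258352279663) 0.16269891379225276
```

View pics/w11.png

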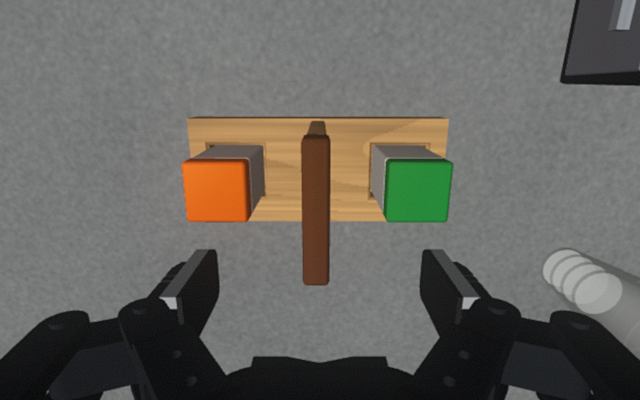

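Both canisters are seated and the bar lies between the jaws' sides, at cols 302–329. I'll shift by (−0.7, −0.15) cm and descend 10.4 cm.

```bash
python3 -m inch '[[-0.7,-0.15,1,0,0,0,8.2],[0,0,3,0,0,0,8.2],[0,0,3,0,0,0,8.2],[0,0,2,0,0,0,8.2],[0,0,1,0,0,0,8.2]]'; python3 -m inch '[[0,0,0.4,0,0,0,8.2],[0,0,0,0,0,0,8.2],[0,0,0,0,0,0,8.2]]'
python3 - <<'E'
from g import *
togo([.577,.1302,.130],91.2)
p=grab("wrist");cv2.imwrite("pics/w12.png",p["pixels"][:,:,::-1])
E
```

```text
clock: 19.3
tcp_pos: [0.5755, 0.1295, 0.1324]
orientation: [-0.002, 0.699, 0.715, -0.002]
wrist_force: [-0.5, -0.1, 0.8]
finger_gap: 0.082
clock: 19.6
tcp_pos: [0.5782, 0.1301, 0.1324]
orientation: [-0.0, 0.699, 0.715, -0.0]
wrist_force: [0.3, -0.7, -0.2]
finger_gap: 0.082
clk 19.6 tcp [0.5782 0.1301 0.1324] j [ 0.09  0.39 -0.09  1.09  0.    1.63] togo cm [ 0.01 -0.12  0.24] rot [-0.01 -0.01  0.06] F [ 0.3 -0.7 -0.2] gap 0.08204461822919024
```

View pics/w12.png

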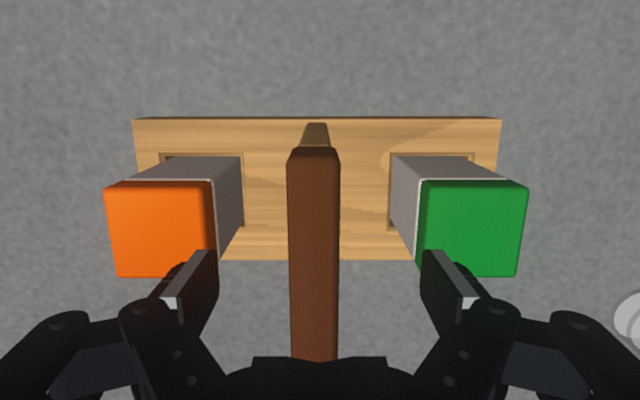

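```bash
python3 -m inch '[[0,-0.12,0.2,0,0,0,5],[0,0,0,0,0,0,3],[0,0,0,0,0,0,1.2],[0,0,0,0,0,0,1.2],[0,0,0,0,0,0,1.2]]' 50; python3 -m inch '[[0,0,0,0,0,0,1.2],[0,0,0,0,0,0,1.2],[0,0,0,0,0,0,1.2],[0,0,0,0,0,0,1.2]]' 90
python3 - <<'E'
from g import *
togo([.577,.1302,.130],91.2)
p=grab("wrist");cv2.imwrite("pics/w13.png",p["pixels"][:,:,::-1])
E
```

```text
clock: 20.15
tcp_pos: [0.5762, 0.1302, 0.1295]
orientation: [-0.001, 0.699, 0.715, -0.001]
wrist_force: [-0.2, -0.4, 3.4]
finger_gap: 0.0173
clock: 20.55
tcp_pos: [0.5763, 0.1302, 0.1296]
orientation: [-0.001, 0.699, 0.715, -0.001]
wrist_force: [-1.2, 0.2, 3.9]
finger_gap: 0.0166
clk 20.55 tcp [0.5763 0.1302 0.1296] j [ 0.09  0.39 -0.09  1.09  0.    1.64] togo cm [-0.    0.07 -0.04] rot [-0.1  -0.01  0.05] F [-1.2  0.2  3.9] gap 0.016630266725614327
```

View pics/w13.png

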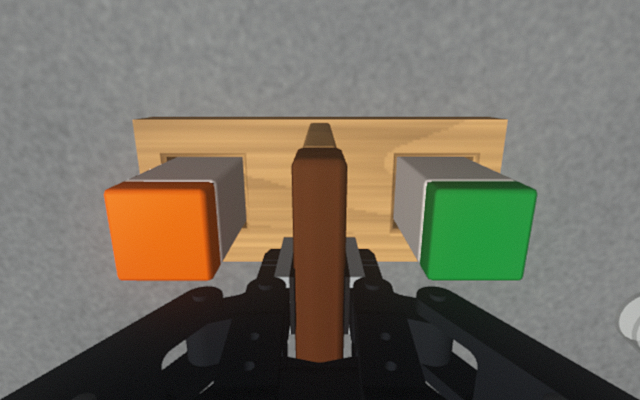

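The bar is gripped at a gap of about 17 mm and both canisters are still seated. I'll lift slowly to about 10 cm.

```bash
python3 -m inch '[[0,0,-0.3,0,0,0,1.2],[0,0,-0.6,0,0,0,1.2],[0,0,-0.8,0,0,0,1.2],[0,0,-0.8,0,0,0,1.2],[0,0,-0.8,0,0,0,1.2]]'
python3 - <<'E'
from g import *
togo([.577,.1302,.230],91.2)
p=grab("wrist");print(lid(p)[:2],lid(p,"orange")[:2])
E
```

```text
clock: 21.1
tcp_pos: [0.5762, 0.1301, 0.1628]
orientation: [-0.001, 0.699, 0.715, -0.001]
wrist_force: [0.2, -0.2, -6.9]
finger_gap: 0.017
clk 21.1 tcp [0.5762 0.1301 0.1628] j [ 0.09  0.37 -0.04  1.16  0.    1.64] togo cm [ 0.01  0.06 -6.72] rot [-0.14 -0.    0.05] F [ 0.2 -0.2 -6.9] gap 0.016978110210020977
(np.float64(0.14100997748325148), ((655.8845825195312, 132.67303466796875), (49.12126159667969, 47.855194091796875), 1.2412755489349365)) (np.float64(0.1412492877791698), ((497.3553771972656, 128.99191284179688), (48.54136276245117, 48.477394104003906), 1.241307258605957))
```

It is level: both lids at 0.141, 33 mm up. I'll continue.

```bash
python3 -m inch '[[0,0,-0.8,0,0,0,1.2],[0,0,-1,0,0,0,1.2],[0,0,-1,0,0,0,1.2],[0,0,-1,0,0,0,1.2],[0,0,-1,0,0,0,1.2]]';python3 -m inch '[[0,0,-0.8,0,0,0,1.2],[0,0,-0.7,0,0,0,1.2],[0,0,-0.4,0,0,0,1.2],[0,0,0,0,0,0,1.2],[0,0,0,0,0,0,1.2]]';python3 -m inch '[[0,0,0,0,0,0,1.2],[0,0,0,0,0,0,1.2],[0,0,0,0,0,0,1.2],[0,0,0,0,0,0,1.2],[0,0,0,0,0,0,1.2]]'
python3 - <<'E'
from g import *
togo([.577,.1302,.230],91.2)
p=grab("wrist");a=lid(p);b=lid(p,"orange");print(a[:2],b[:2])
cv2.imwrite("pics/w14.png",p["pixels"][:,:,::-1])
X,u,v=cloud(p);k=(v>125)&(v<150)&(u>150)&(u<500)&(X[:,2]>.11)&(X[:,2]<.15);q=X[k]
c=np.linalg.lstsq(np.c_[q[:,:2],np.ones(len(q))],q[:,2],rcond=None)[0];print("base plane",c,np.median(q[:,2]))
s=grab("side");cv2.imwrite("pics/s2.png",cv2.resize(s["pixels"][100:340,150:420,::-1],None,fx=2.4,fy=2.4))
for n,z in dict(blue_can_mid=.054,milk_carton=0,mug=0,jam_jar=0,teaspoon=.003).items():
    for nm in("top",):
        P=grab(nm); print(n,[(round(t["confidence"],2),atz(P,t["location"],z).round(3)) for t in tip_of(P,n)[:2]])
s=get_state();print(s["clock"],s["tcp_pos"],s["qvel"].round(3))
E
```

```text
clock: 21.65
tcp_pos: [0.5764, 0.1302, 0.2114]
orientation: [-0.001, 0.699, 0.715, -0.001]
wrist_force: [0.5, 0.2, -6.7]
finger_gap: 0.0173
clock: 22.15
tcp_pos: [0.5762, 0.1301, 0.229]
orientation: [-0.001, 0.699, 0.715, -0.001]
wrist_force: [0.4, 0.8, -6.3]
finger_gap: 0.0168
clock: 22.65
tcp_pos: [0.5763, 0.1302, 0.2292]
orientation: [-0.001, 0.699, 0.715, -0.001]
wrist_force: [0.6, -0.4, -7.1]
finger_gap: 0.017
clk 22.65 tcp [0.5763 0.1302 0.2292] j [0.09 0.35 0.09 1.31 0.   1.64] togo cm [ 0.    0.07 -0.08] rot [-0.13 -0.    0.05] F [ 0.6 -0.4 -7.1] gap 0.016985862963969894
(np.float64(0.20737157154884012), ((655.996826171875, 132.69467163085938), (49.154510498046875, 47.86069869995117), 1.2426999807357788)) (np.float64(0.2076178109022464), ((497.434814453125, 129.01393127441406), (48.57414627075195, 48.476600646972656), 1.2427024841308594))
base plane [-0.0016719   0.00470272  0.12981465] 0.12964822308242846
blue_can_mid [(0.62, array([ 0.48 , -0.291,  0.054]))]
milk_carton [(0.86, array([0.404, 0.416, 0.   ]))]
mug [(0.9, array([0.23 , 0.317, 0.   ]))]
jam_jar [(0.76, array([0.6  , 0.422, 0.   ]))]
teaspoon [(0.67, array([ 0.298, -0.251,  0.003])), (0.49, array([0.67 , 0.138, 0.003]))]
23.25 [0.57637199 0.13014952 0.22931821] [-0.     0.001 -0.001 -0.    -0.    -0.   ]
```

View pics/s2.png

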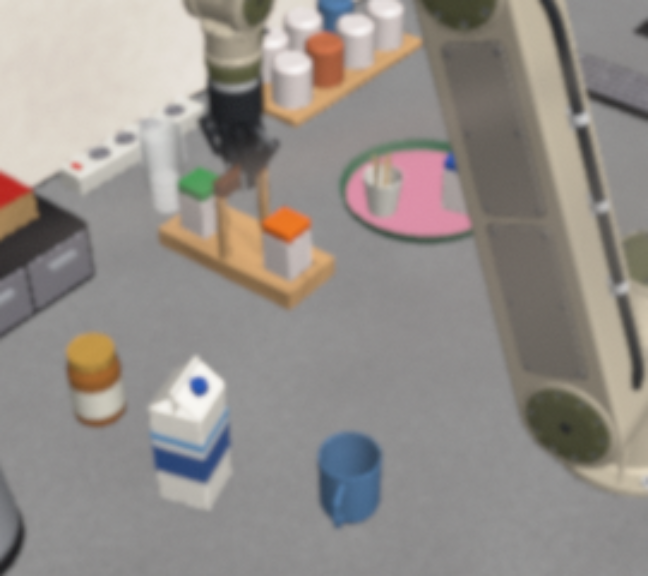

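View pics/w14.png

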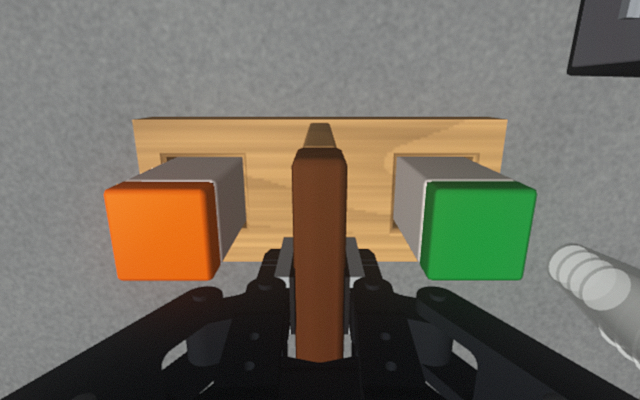

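The caddy hangs level: the base plane slope is under 0.005 and the underside is about 0.0995 m up. Both lids are 78 mm above the base top, as they should be, and nothing else has moved. Handing in.

```bash
python3 -c "
from workcell import workorder; print(workorder.hand_in())"
```

```text
the job is handed in; nothing more can be done
None
```

The green-lidded canister is in the caddy's empty well. I handed the job in at about 23 s, with the arm holding the loaded caddy steady by its bar. The hand-in gave no verdict.

**Last checks:**
- **Caddy:** underside about 10 cm above the counter, base level to within 0.3°, and the arm still, with the fingers closed on the bar at a 17 mm gap.
- **Canisters:** the green and orange lids both stand 78 mm above the base top, which is full depth. Before the lift, the released green lid was about 1 mm from the well centre.
- **Other objects:** the blue canister, carton, mug, jar and spoon look unmoved. The networks place them within about 1.5 cm of where they started, about what their scatter allows.

**Problems on the way:**
- **Joint limit:** the first turn over the well ran into joint 6's limit. I switched to the opposite yaw, because the quarter turn would have left the gripper linkage only a few millimetres from the bar.
- **First insertion:** it caught on the well edge about 6 mm down, with up to 54 N on the wrist. The canister was about 1.6 mm too far along x. I backed off, measured the gap and shifted the tool 1.7 mm, and it then slid home with almost no force. The caddy had not shifted measurably afterwards.
- **Side camera:** its network reading of the well was about 1.5 cm off the wrist-camera measurement, so I did not use it.

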